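Level the casting slab with a wedge

TASK

The framed casting slab stands low at the corner with the worn foot; the bubble of the level lying on it has run away from that corner. Push the wooden wedge (not the flat strip), thin end first, under that foot until the bubble comes to rest centred between its two black lines, and leave the wedge there, flat on the bench and carrying the foot. Ease it in: do not force the wedge, do not shove the slab along the bench or push it with the hand, and leave the level and the other things where they are.

Things in the scene. Friction and masses are not known exactly. Their poses are not given: they have to be found in the camera images.
- slab_centre (a point): Middle of the upper face of the casting slab: a pale stone plate 300 x 280 x 16 mm (its x, y), about 3 kg, loose, with a wooden frame 14 mm wide and 20 mm high on its edge. Heights over the bench: underside 20, face 36, frame top 56 mm. It stands on three black rubber feet 32 mm wide, rounded below, at slab x,y = (-120,-110) the worn one, (120,-110) and (0,110) mm. z is its upward normal.
- low_foot (a point): Middle of the worn foot, which is 4 to 9 mm (unknown) shorter than the others, so that the slab leans to this corner. The point lies 4 mm above where an unworn foot would end. The foot rests on the bench, 30 mm in from both edges of the slab and 42 mm from the corner along the diagonal, and carries a quarter of the slab's weight; pushing the wedge in takes 8 to 18 N. Axes as the slab's.
- wedge_mid (a point): Middle of the wooden wedge, 5 mm above its flat underside: 150 mm long, 36 mm wide, plain pale hardwood, 45 g, 1 mm thick at the thin end and 19 mm at the butt (12 mm rise per 100 mm), loose on the bench, flat side down. x points to the thin end (75 mm away; the butt is 75 mm the other way and the balance point 24 mm that way), z up.
- wedge_tip (a point): Middle of the wedge's thin edge. Axes as the wedge's.
- level_mid (a point): Middle of the top of a torpedo level, a metal bar 200 x 24 x 30 mm with black end caps, loose on the slab near its middle and laid up the slope. It is read from above: a green-yellow window 62 x 16 mm in its top with two black lines across, 20 mm apart, this point half-way between them. x points along the level, up the slope, roughly away from the low corner; z up.
- bubble (a point): Centre of the pale bubble, 16 mm long, in the level's window; it is centred (wholly between the lines) when within 2 mm of level_mid along the level. It runs to the high end, 8 mm for each 10 mrad of lean, and is stopped 20 mm off the middle, about where it starts. Each 10 mm that the wedge goes further in brings it about 4.5 mm back towards the low end. It needs about 1 s to come to rest.
- offcut_mid (a point): Bystander: middle of a flat strip of the same wood, 120 x 30 x 12 mm, lying loose on the bench like the wedge but of even thickness; the two may lie either way about.
- bowl: Bystander: brown bisque bowl, 110 mm wide, 55 mm tall, loose, standing on the bench; origin at its underside.
- jar: Bystander: glass jar with a white cap, 68 mm wide, 85 mm tall, loose, standing on the bench; origin at its underside.
Not all that is in view belongs to the job. Leave any purple look-alike of the part that bears wedge_mid alone. There is more than one size of the part that bears level_mid; the job needs the smaller.

How it is judged:
At the end, for the whole second after the job is handed in: The bubble rests within 2 mm of the middle between the lines and the slab is level (within 6 mrad); the wedge lies flat on the bench (within 3 degrees) with the worn foot over it and bearing on it; the level lies on the slab; slab and wedge are at rest and the robot touches nothing (distance between bubble and level_mid below 0.002 m and angle between slab_centre's own z axis and vertical below 0.006 rad and contact force between wedge and slab above 1 N and x of low_foot in the frame of wedge_mid between -0.075 and 0.075 m and y of low_foot in the frame of wedge_mid between -0.02 and 0.02 m and angle between wedge_mid's own z axis and vertical below 0.05 rad and distance between level_mid and slab_centre below 0.1 m and linear speed of each of slab, wedge below 0.01 m/s).
It fails at once if the slab is shoved or lifted out of place (its middle moves more than 10 mm) (distance of slab_centre from where it was at the start of the episode above 0.01 m).
It fails at once if the wedge is forced against the slab with more than 25 N (contact force between wedge and slab above 25 N).
It fails at once if the hand or arm pushes on the slab with more than 5 N (contact force between any of the fingers, the arm and slab above 5 N).
It fails at once if the level is touched by more than 2 N or shifted more than 20 mm (distance of level_mid from where it was at the start of the episode above 0.02 m or contact force between the fingers and level above 2 N).
It fails at once if a bystander (flat strip, bowl, jar) is moved more than 25 mm (distance of any of offcut_mid, bowl, jar from where it was at the start of the episode above 0.025 m).
It also fails if it takes over 54 s, if anything falls off the work surface, if the arm or the gripper's body presses on something with over 40 N, if the wrist force passes 120 N, or if a joint passes its speed limit or range.

ROBOT

A 6-joint arm with a two-finger parallel gripper is mounted at the origin on the work surface. World frame = base frame: x ahead of the robot, y to its left, z up, the work surface at z = 0. Lengths are in m, angles in rad, forces in N, time in s.
With the tool pointing down it reaches from about 0.35 to 0.975 m from the base axis. Payload 4.9 kg.
Tool frame: the origin (TCP) lies midway between the tips of the shut fingers; the grasp point (between the pads) lies 19 mm behind it; z points along the fingers, y is the line along which they close (so a half turn about z gives the same grasp; the last joint's range is limited). The gripper opens to 85 mm and grips with 20 to 120 N. Pads are 22 mm wide; open, the fingers measure 114 mm over their backs; the gripper's body (76 mm by 85 mm) begins 54 mm behind the grasp point. The pads swing forward as they close: fully open they stand 13 mm farther back than shut.
Start: joints at [1.005, 0.053, 1.613, -0, 1.476, -0.119], TCP at [0.27, 0.564, 0.231] pointing down, gripper open.
Joint ranges: [-3.01, 3.01], [-1.01, 2.22], [0.06, 2.58], [-1.02, 4.17], [0.09, 2.62], [-3.14, 3.14]. Speed limits (rad/s): [2.57, 2.57, 3.14, 3.14, 3.14, 3.14].

INTERFACE

Orientations are given as a rotation vector (axis times angle).
In Python, from station import ctrl gives the robot as it stands.
- The arm moves only by the shell command python3 -m handwheel 'ROWS' [FORCE]. ROWS is JSON, a list of rows, each an object with "gripper": the gripper command: -1 is fully open, 1 is shut, values between are in proportion; "offset": the shift along the tool's x, y, z in mm, a list of three; "rotation": the turn, a rotation vector about the tool's x, y, z in rad, a list of three. A call has exactly 8 rows; each row is the pose to reach, as a shift and turn from the pose commanded when the call began, along the tool's axes at that moment; what a row does not reach only later rows make up. A row lasts 1/8 s, in which the tool goes at most 62.5 mm and 10.7 degrees, less where a joint would pass 70% of its speed; a pose out of reach is approached as far as the arm can. A call with a gripper value outside its range is refused whole. The fingers move at their own pace and stop on an object; FORCE is the grip in N (left out, the last holds). Time passes only in rows, so rows that repeat a pose let the fingers close, or fill a call up. It gives the time, the measured TCP pose, the force, the opening and the grip force at its end, in the units of the state.
- ctrl.get_obs(): the state, without advancing time (a new reading comes with each control period).
- ctrl.get_image(name): name is "scene" or "top"; returns a dict with "image" (400x640x3 uint8, red, green, blue), "fovy" (degrees; the focal length in pixels is half the picture's height over the tangent of half this angle, whatever the lens; pixels are square), "cx", "cy" (the principal point, pixels), "xyz" and "attitude" of the camera in the world. Camera axes: x right, y up, looking along -z (the intrinsics and any distortion apply to the point x, -y, -z); pixel columns grow to the right and rows downward; lengths in m; the calibration is good to about 2 mm. A picture is of the moment at which its call begins. There is no depth.
- ctrl.finish_job(): hands the job in; it is judged then, once.
The state is a dict: "t": time; "q": joint angles; "dq": joint speeds; "effort": joint torques, N m; "tool_pos": TCP position; "tool_rot": TCP orientation; "contact_force": force on the tool from outside, world axes, zero at the start; "wrist_torque": the same for the moment, N m; "opening": finger opening in m; "grip_force": force on a finger pad.
Only numpy, scipy, OpenCV 4.12 (cv2) and the standard library are available. Lean on these libraries where they do the work, as an engineer would, in place of code of your own. Each camera call takes 0.05 s, during which the arm holds its last target. There are 200 camera calls.

## Working session

There is one attempt and no reset: what is moved stays moved. The work goes in short steps, Python scripts to look and compute and a shell command to move; the robot and the scene stay as the last step left them, time stands still between calls to the robot, and variables do not carry over. Pictures are saved under pics/ and viewed, at most 10 in all, crops included, and the job is handed in when it is done.

```bash
mkdir -p pics; ls; python3 - <<'E'
from station import ctrl
import cv2
o=ctrl.get_obs(); print({k:o[k] for k in('t','tool_pos','tool_rot','contact_force','opening')})
for n in('scene','top'):
    d=ctrl.get_image(n); cv2.imwrite(f'pics/{n}0.png',d['image'][:,:,::-1]); print({k:v for k,v in d.items() if k!='image'})
E
```

```text
pics
{'t': 0.0, 'tool_pos': array([0.26971329, 0.56310987, 0.23005631]), 'tool_rot': array([-0.69581363, -3.06285825,  0.00307997]), 'contact_force': array([-0.30622957, -1.13805701,  0.61504407]), 'opening': 0.085533453241944}
{'fovy': 48.809732230258646, 'cx': 317.2635155562012, 'cy': 197.68654336581966, 'xyz': array([ 1.4565746 , -0.18005361,  0.69690466]), 'attitude': array([0.84549267, 0.64969365, 1.18328214])}
{'fovy': 52.41065876573282, 'cx': 321.30639097378855, 'cy': 202.75098901310423, 'xyz': array([0.34206977, 0.05716245, 1.10027802]), 'attitude': array([ 0.15973474, -0.13419433, -1.55425243])}
```

View pics/top0.png

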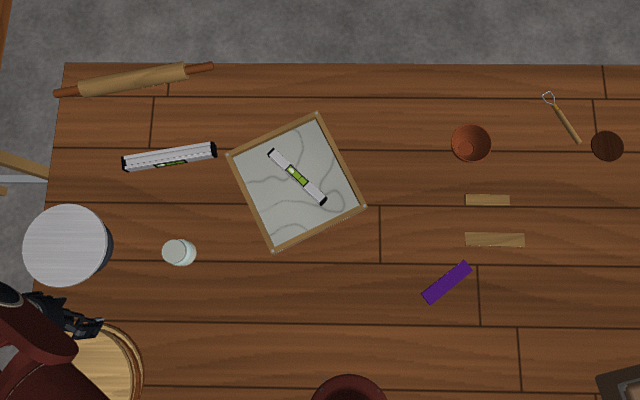

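View pics/scene0.png

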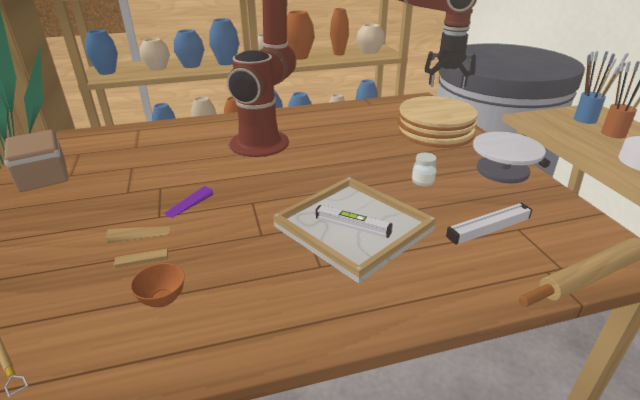

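The top view shows the slab at about (297,182) with its level along (270,150)–(325,203). The wedge is probably the longer strip at (495,240), and the offcut is at (487,200). The purple decoy is at (447,283), and the larger level at (170,156). Next I'll look closer.

```bash
cat > h.py <<'E'
import numpy as np, cv2
from scipy.spatial.transform import Rotation as R
from station import ctrl
def ray(d,u,v):
    f=200/np.tan(np.radians(d['fovy'])/2)
    return R.from_rotvec(d['attitude']).as_matrix()@np.array([(u-d['cx'])/f,-(v-d['cy'])/f,-1])
def onz(d,u,v,z):
    r=ray(d,u,v); c=np.array(d['xyz']); return c+r*(z-c[2])/r[2]
def proj(d,p):
    f=200/np.tan(np.radians(d['fovy'])/2)
    q=R.from_rotvec(d['attitude']).as_matrix().T@(np.array(p)-d['xyz'])
    return d['cx']+f*q[0]/-q[2], d['cy']-f*q[1]/-q[2]
def crop(im,x,y,w,h,s): return cv2.resize(im[y:y+h,x:x+w,::-1],None,fx=s,fy=s,interpolation=cv2.INTER_CUBIC)
E
python3 - <<'E'
from h import *
t=ctrl.get_image('top'); s=ctrl.get_image('scene')
a=crop(t['image'],220,105,160,150,2.5); b=crop(t['image'],450,180,100,75,4); c=crop(s['image'],90,215,100,75,4); e=crop(s['image'],310,195,100,56,4)
cv2.imwrite('pics/m.png',np.vstack([np.hstack([cv2.resize(a,(400,300)),b]),np.hstack([c,cv2.resize(e,(400,300))])]))
print(proj(t,(0,0,0)),[onz(t,*p,.056).round(4) for p in((317,113),(366,207),(273,252),(228,156))])
hsv=cv2.cvtColor(t['image'],cv2.COLOR_RGB2HSV)
print('wedge px',hsv[240,495],'table',hsv[220,495],hsv[240,560])
print([onz(t,*p,z).round(3) for p,z in(((465,233),.01),((465,246),.01),((525,234),.01),((525,247),.01),((465,195),.012),((509,206),.012))])
E
```

```text
(np.float64(349.0412212898661), np.float64(419.4029115371406)) [array([0.7894, 0.0905, 0.056 ]), array([ 0.53  , -0.0411,  0.056 ]), array([0.4104, 0.1976, 0.056 ]), array([0.6653, 0.3276, 0.056 ])]
wedge px [ 18 127 122] table [ 13 146 105] [ 13 166  97]
[array([ 0.47, -0.31,  0.01]), array([ 0.435, -0.308,  0.01 ]), array([ 0.469, -0.469,  0.01 ]), array([ 0.435, -0.466,  0.01 ]), array([ 0.574, -0.314,  0.012]), array([ 0.545, -0.431,  0.012])]
```

View pics/m.png

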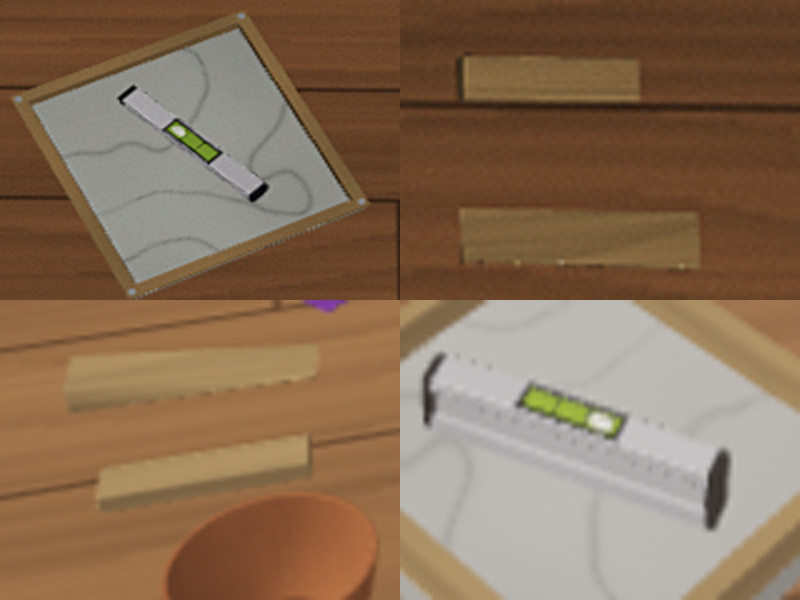

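Findings from the crops:
- **Bubble:** it sits at the far (+x, +y) end, so the low corner is the one at pixel (366,207).
- **Wedge:** it is the longer piece. Its thick end faces −y and its thin end +y, as the scene crop shows with the left end taller.

The pins on the frame corners measure 291 x 267 mm, which fits pins set 7 mm in.

```bash
cat >> h.py <<'E'
def go(p,head,flip=False,base=None):
    """offset mm & rotvec in tool axes to reach TCP p, tool down, tool x along heading(deg)"""
    o=ctrl.get_obs(); T=R.from_rotvec(o['tool_rot']); M=T.as_matrix()
    h=np.radians(head); x=np.array([np.cos(h),np.sin(h),0]); z=np.array([0,0,-1.]); G=np.column_stack([x,np.cross(z,x),z])
    print('off',(M.T@(np.array(p)-o['tool_pos'])*1000).round(1),'rot',R.from_matrix(M.T@G).as_rotvec().round(3))
def st():
    o=ctrl.get_obs(); M=R.from_rotvec(o['tool_rot']).as_matrix()
    print('t',round(o['t'],2),'p',o['tool_pos'].round(4),'xhead',np.degrees(np.arctan2(M[1,0],M[0,0])).round(1),'F',o['contact_force'].round(1),'open',round(o['opening'],4),'grip',o['grip_force'])
E
python3 - <<'E'
from h import *
t=ctrl.get_image('top')
hsv=cv2.cvtColor(t['image'],cv2.COLOR_RGB2HSV)
m=((hsv[...,0]>=16)&(hsv[...,0]<=24)&(hsv[...,1]>60)&(hsv[...,1]<165)&(hsv[...,2]>95)).astype(np.uint8)
m[:,:440]=0;m[:180]=0;m[260:]=0;m[:,540:]=0
m=cv2.morphologyEx(m,cv2.MORPH_OPEN,np.ones((3,3)))
for c in cv2.findContours(m,0,2)[0]:
    if cv2.contourArea(c)>100:
        r=cv2.minAreaRect(c);b=cv2.boxPoints(r);print(r,[onz(t,*p,.002 if p[0]<490 else .018)[:2].round(4) for p in b])
st();q=np.degrees(ctrl.get_obs()['q']).round();print(q)
go((.47,.05,.20),90);go((.47,.05,.20),-90)
E
```

```text
((494.4974670410156, 239.1223907470703), (59.273372650146484, 13.405370712280273), 1.1691392660140991) [array([ 0.4382, -0.3099]), array([ 0.4744, -0.3126]), array([ 0.471 , -0.4634]), array([ 0.4354, -0.4599])]
((487.5, 199.0), (10.0, 43.0), 90.0) [array([ 0.5788, -0.3208]), array([ 0.5765, -0.4309]), array([ 0.549 , -0.4289]), array([ 0.5508, -0.3193])]
t 0.25 p [0.2699 0.5634 0.2307] xhead 154.4 F [-0.1  0.5 -0.3] open 0.0853 grip 0.0
[58.  3. 92. -0. 85. -7.]
off [-402.3 -376.5   31. ] rot [-1.000e-03  0.000e+00  1.124e+00]
off [-402.3 -376.5   31. ] rot [-1.000e-03 -1.000e-03 -2.018e+00]
```

```bash
r='{"gripper":-0.2,"offset":[-400,-376,20],"rotation":[0,0,1.124]}'
python3 -m handwheel '[{"gripper":-0.2,"offset":[-45,-42,3],"rotation":[0,0,0.15]},{"gripper":-0.2,"offset":[-90,-84,6],"rotation":[0,0,0.3]},{"gripper":-0.2,"offset":[-135,-126,9],"rotation":[0,0,0.45]},{"gripper":-0.2,"offset":[-180,-168,12],"rotation":[0,0,0.6]},{"gripper":-0.2,"offset":[-225,-210,15],"rotation":[0,0,0.75]},{"gripper":-0.2,"offset":[-270,-252,18],"rotation":[0,0,0.9]},{"gripper":-0.2,"offset":[-310,-290,20],"rotation":[0,0,1.05]},{"gripper":-0.2,"offset":[-340,-318,20],"rotation":[0,0,1.14]}]' 60
python3 -c "
from h import *
st();go((.454,-.445,.10),88.8)"
```

```text
t: 1.25
tool_pos: [0.4395, 0.1278, 0.2111]
tool_rot: [2.244, 2.198, 0.0]
contact_force: [-0.7, 2.0, -0.4]
opening: 0.0512
grip_force: 0.0
t 1.25 p [0.4395 0.1278 0.2111] xhead 88.8 F [-0.7  2.  -0.4] open 0.0512 grip 0.0
off [-572.4   26.4  111.2] rot [0. 0. 0.]
```

```bash
python3 -m handwheel '[{"gripper":-0.2,"offset":[-50,3,0],"rotation":[0,0,0]},{"gripper":-0.2,"offset":[-105,6,0],"rotation":[0,0,0]},{"gripper":-0.2,"offset":[-165,9,10],"rotation":[0,0,0]},{"gripper":-0.2,"offset":[-225,12,20],"rotation":[0,0,0]},{"gripper":-0.2,"offset":[-285,15,30],"rotation":[0,0,0]},{"gripper":-0.2,"offset":[-345,18,40],"rotation":[0,0,0]},{"gripper":-0.2,"offset":[-405,22,50],"rotation":[0,0,0]},{"gripper":-0.2,"offset":[-455,26,60],"rotation":[0,0,0]}]' >/dev/null
python3 -m handwheel '[{"gripper":-0.2,"offset":[-30,0,10],"rotation":[0,0,0]},{"gripper":-0.2,"offset":[-60,0,20],"rotation":[0,0,0]},{"gripper":-0.2,"offset":[-90,0,30],"rotation":[0,0,0]},{"gripper":-0.2,"offset":[-110,0,50],"rotation":[0,0,0]},{"gripper":-0.2,"offset":[-117,0,70],"rotation":[0,0,0]},{"gripper":-0.2,"offset":[-117,0,80],"rotation":[0,0,0]},{"gripper":-0.2,"offset":[-117,0,85],"rotation":[0,0,0]},{"gripper":-0.2,"offset":[-117,0,85],"rotation":[0,0,0]}]' >/dev/null
python3 - <<'E'
from h import *
st();go((.454,-.445,.003),88.8)
t=ctrl.get_image('top');s=ctrl.get_image('scene')
cv2.imwrite('pics/g1.png',np.vstack([crop(t['image'],420,170,160,100,4)[:300],crop(s['image'],60,190,160,75,4)]))
E
```

```text
t 3.25 p [ 0.4563 -0.4417  0.0662] xhead 89.1 F [-0.2  0.8 -0.2] open 0.0508 grip 0.0
off [-3.4 -2.2 63.2] rot [-0.    -0.     0.006]
```

View pics/g1.png

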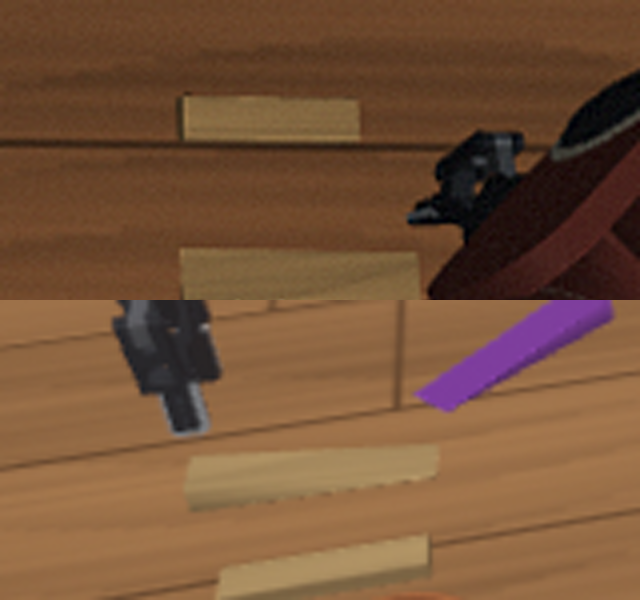

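The open fingers hang over the butt end of the wedge at about (185,400) in the lower crop, so I'll descend and grip.

```bash
python3 -m handwheel '[{"gripper":-0.2,"offset":[-3,-2,15],"rotation":[0,0,0]},{"gripper":-0.2,"offset":[-3,-2,30],"rotation":[0,0,0]},{"gripper":-0.2,"offset":[-3,-2,42],"rotation":[0,0,0]},{"gripper":-0.2,"offset":[-3,-2,50],"rotation":[0,0,0]},{"gripper":-0.2,"offset":[-3,-2,56],"rotation":[0,0,0]},{"gripper":-0.2,"offset":[-3,-2,60],"rotation":[0,0,0]},{"gripper":-0.2,"offset":[-3,-2,63],"rotation":[0,0,0]},{"gripper":-0.2,"offset":[-3,-2,63],"rotation":[0,0,0]}]'
python3 -m handwheel '[{"gripper":0.3,"offset":[0,0,0],"rotation":[0,0,0]},{"gripper":0.4,"offset":[0,0,0],"rotation":[0,0,0]},{"gripper":0.6,"offset":[0,0,0],"rotation":[0,0,0]},{"gripper":0.6,"offset":[0,0,0],"rotation":[0,0,0]},{"gripper":0.6,"offset":[0,0,0],"rotation":[0,0,0]},{"gripper":0.6,"offset":[0,0,0],"rotation":[0,0,0]},{"gripper":0.6,"offset":[0,0,0],"rotation":[0,0,0]},{"gripper":0.6,"offset":[0,0,0],"rotation":[0,0,0]}]' 60
```

```text
t: 4.35
tool_pos: [0.4541, -0.4454, 0.0033]
tool_rot: [2.239, 2.204, -0.0]
contact_force: [-0.7, -0.2, -0.1]
opening: 0.0515
grip_force: 0.0
t: 5.35
tool_pos: [0.4545, -0.4459, 0.004]
tool_rot: [2.238, 2.203, -0.0]
contact_force: [0.0, 0.3, 4.7]
opening: 0.0341
grip_force: 63.4
```

```bash
python3 -m handwheel '[{"gripper":0.6,"offset":[0,0,-8],"rotation":[0,0,0]},{"gripper":0.6,"offset":[0,0,-20],"rotation":[0,0,0]},{"gripper":0.6,"offset":[10,0,-30],"rotation":[0,0,0]},{"gripper":0.6,"offset":[40,4,-30],"rotation":[0,0,0.06]},{"gripper":0.6,"offset":[80,8,-30],"rotation":[0,0,0.14]},{"gripper":0.6,"offset":[120,12,-30],"rotation":[0,0,0.22]},{"gripper":0.6,"offset":[150,15,-30],"rotation":[0,0,0.3]},{"gripper":0.6,"offset":[165,19,-30],"rotation":[0,0,0.33]}]'
python3 - <<'E'
from h import *
st();go((.4736,-.197,.012),70)
t=ctrl.get_image('top');s=ctrl.get_image('scene')
cv2.imwrite('pics/g2.png',np.hstack([crop(t['image'],220,105,200,200,2),crop(s['image'],130,110,200,200,2)]))
E
```

```text
t: 6.35
tool_pos: [0.4754, -0.2784, 0.0335]
tool_rot: [-2.57, -1.806, -0.0]
contact_force: [0.6, 0.2, -0.9]
opening: 0.0342
grip_force: 62.8
t 6.35 p [ 0.4754 -0.2784  0.0335] xhead 70.2 F [ 0.6  0.2 -0.9] open 0.0342 grip 62.75095582008362
off [ 75.9 -29.3  21.6] rot [-0.001 -0.     0.003]
```

View pics/g2.png

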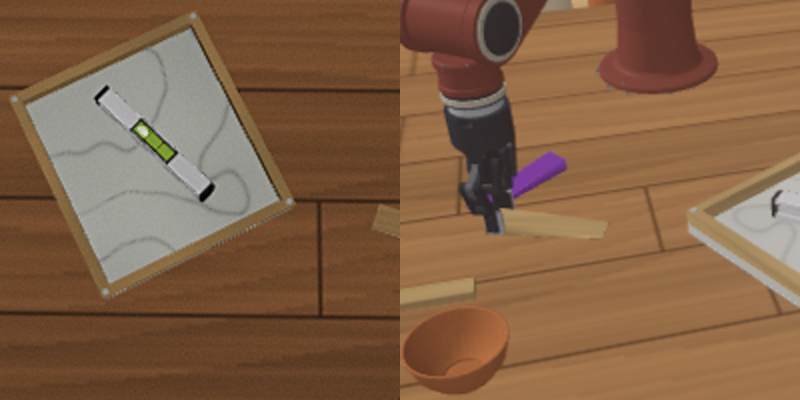

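The wedge is held level, thin end forward, its tip at (605,228) in the right crop and heading for the corner at (690,218). I'll place it in front of the corner and re-seat it.

```bash
python3 -m handwheel '[{"gripper":0.6,"offset":[20,-8,5],"rotation":[0,0,0]},{"gripper":0.6,"offset":[45,-18,12],"rotation":[0,0,0]},{"gripper":0.6,"offset":[66,-26,18],"rotation":[0,0,0]},{"gripper":0.6,"offset":[76,-29,22],"rotation":[0,0,0]},{"gripper":0.6,"offset":[76,-29,25],"rotation":[0,0,0]},{"gripper":0.6,"offset":[76,-29,27],"rotation":[0,0,0]},{"gripper":0.6,"offset":[76,-29,28.5],"rotation":[0,0,0]},{"gripper":0.6,"offset":[76,-29,28.5],"rotation":[0,0,0]}]'
python3 -m handwheel '[{"gripper":0.0,"offset":[0,0,-1],"rotation":[0,0,0]},{"gripper":0.0,"offset":[0,0,-1],"rotation":[0,0,0]},{"gripper":0.0,"offset":[0,0,-1],"rotation":[0,0,0]},{"gripper":0.6,"offset":[0,0,-1],"rotation":[0,0,0]},{"gripper":0.6,"offset":[0,0,-1],"rotation":[0,0,0]},{"gripper":0.6,"offset":[0,0,-1],"rotation":[0,0,0]},{"gripper":0.6,"offset":[0,0,-1],"rotation":[0,0,0]},{"gripper":0.6,"offset":[0,0,-1],"rotation":[0,0,0]}]' 40
cat >> h.py <<'E'
def meter(n,verbose=False):
    d=ctrl.get_image(n); im=d['image']; hsv=cv2.cvtColor(im,cv2.COLOR_RGB2HSV)
    g=((hsv[...,0]>28)&(hsv[...,0]<50)&(hsv[...,1]>110)&(hsv[...,2]>60)).astype(np.uint8)
    x0,y0,w,h=(260,145,75,65) if n=='top' else (325,200,60,35)
    k=np.zeros_like(g);k[y0:y0+h,x0:x0+w]=1; g*=k
    ys,xs=np.nonzero(g); 
    # window direction from level's known direction: green+bubble pixels hull
    r=cv2.minAreaRect(np.column_stack([xs,ys]).astype(np.float32)); c=np.array(r[0])
    b=cv2.boxPoints(r); e=[b[1]-b[0],b[2]-b[1]]; a=max(e,key=np.linalg.norm); L=np.linalg.norm(a); a=a/L
    p=np.array([-a[1],a[0]]); s=np.arange(-L/2-6,L/2+6,.5); o=np.arange(-1.5,1.6,.5)
    U=c[0]+s[:,None]*a[0]+o*p[0]; V=c[1]+s[:,None]*a[1]+o*p[1]
    S=cv2.remap(im,U.astype(np.float32),V.astype(np.float32),cv2.INTER_LINEAR).astype(float).mean(1)
    return d,c,a,L,s,S
E
python3 - <<'E'
from h import *
st()
for n in('top','scene'):
    d,c,a,L,s,S=meter(n);print(n,c,a,L)
    print('s',s[::2].tolist());print('R',S[::2,0].astype(int).tolist());print('B',S[::2,2].astype(int).tolist())
t=ctrl.get_image('top');s=ctrl.get_image('scene')
cv2.imwrite('pics/g3.png',np.hstack([crop(t['image'],260,120,180,200,2),crop(s['image'],170,110,200,200,2)]))
E
```

```text
t: 7.45
tool_pos: [0.4742, -0.1999, 0.0048]
tool_rot: [2.571, 1.805, -0.0]
contact_force: [0.5, -1.1, -0.5]
opening: 0.0339
grip_force: 62.7
t: 8.45
tool_pos: [0.4745, -0.1996, 0.0062]
tool_rot: [2.57, 1.805, 0.0]
contact_force: [0.2, -1.0, 4.6]
opening: 0.0345
grip_force: 40.7
t 8.45 p [ 0.4745 -0.1996  0.0062] xhead 70.2 F [ 0.2 -1.   4.6] open 0.0345 grip 40.7374370098114
top [296.47924805 175.02262878] [0.7371539  0.67572486] 23.466057
s [-17.733028411865234, -16.733028411865234, -15.733028411865234, -14.733028411865234, -13.733028411865234, -12.733028411865234, -11.733028411865234, -10.733028411865234, -9.733028411865234, -8.733028411865234, -7.733028411865234, -6.733028411865234, -5.733028411865234, -4.733028411865234, -3.7330284118652344, -2.7330284118652344, -1.7330284118652344, -0.7330284118652344, 0.2669715881347656, 1.2669715881347656, 2.2669715881347656, 3.2669715881347656, 4.266971588134766, 5.266971588134766, 6.266971588134766, 7.266971588134766, 8.266971588134766, 9.266971588134766, 10.266971588134766, 11.266971588134766, 12.266971588134766, 13.266971588134766, 14.2669
[... 867 characters left out ...]
0147705078125, 1.2370147705078125, 2.2370147705078125, 3.2370147705078125, 4.2370147705078125, 5.2370147705078125, 6.2370147705078125, 7.2370147705078125, 8.237014770507812, 9.237014770507812, 10.237014770507812, 11.237014770507812, 12.237014770507812, 13.237014770507812, 14.237014770507812, 15.237014770507812, 16.237014770507812, 17.237014770507812]
R [194, 194, 194, 191, 169, 121, 116, 140, 148, 145, 143, 145, 146, 134, 129, 143, 148, 147, 148, 147, 147, 137, 143, 178, 197, 198, 196, 185, 162, 131, 117, 156, 191, 197, 197, 197]
B [190, 190, 190, 187, 165, 108, 73, 66, 65, 63, 65, 66, 65, 63, 64, 66, 66, 65, 65, 66, 66, 72, 105, 151, 180, 182, 181, 165, 124, 75, 91, 150, 187, 193, 194, 194]
```

View pics/g3.png

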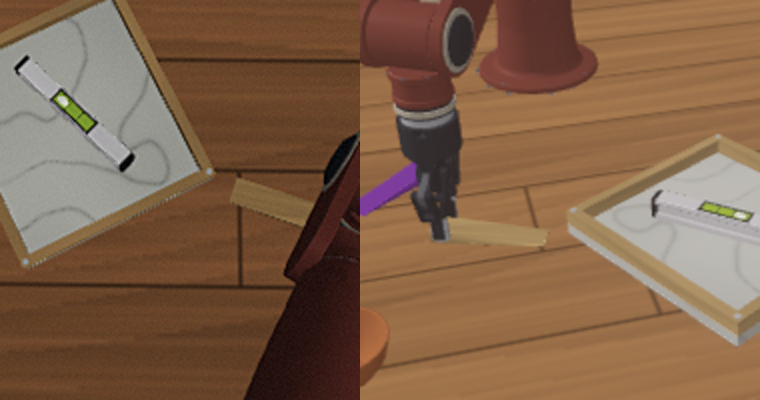

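The wedge sits flat in front of the corner. Its tip is at about (233,191) in the left crop and the corner pin at (211,171). The bubble meter reads clearly. I'll check the line to the foot.

```bash
python3 - <<'E'
from h import *
t=ctrl.get_image('top'); im=t['image']
pins=[(316.5,111.8),(365.2,206.3),(273.2,251.3),(227.6,155)]
P=[onz(t,*p,z) for p,z in zip(pins,(.056,.049,.055,.058))]
c=np.mean(P,0);x=(P[0]-P[1]+P[3]-P[2]);x/=np.linalg.norm(x);y=np.array([-x[1],x[0],0])
f=c-.12*x-.11*y;print('c',c,'x',x,'foot',f, 'via pin',P[1]+.023*x+.023*y, np.linalg.norm(P[0]-P[1]),np.linalg.norm(P[2]-P[1]))
tip=onz(t,376.3,215.5,.001);mid=onz(t,414,226.5,.010);print('tip',tip,mid,np.degrees(np.arctan2(*(tip-mid)[[1,0]])),'to foot',np.degrees(np.arctan2(*(f-tip)[[1,0]])),np.linalg.norm((f-tip)[:2]))
# same via scene pin of low corner: crop(573,212)->
s=ctrl.get_image('scene');print('scene pin px pred',proj(s,P[1]),'seen',(170+(573-360)/2,110+106))
E
```

```text
c [0.60141947 0.14446887 0.0545    ] x [0.89066056 0.45433976 0.01729591] foot [ 0.54451758 -0.00802456  0.05242449] via pin [ 0.54311921 -0.00876766  0.04939781] 0.2913359486391742 0.26608092603660777
tip [ 0.51657233 -0.07421791  0.001     ] [ 0.48624755 -0.17405875  0.01      ] 73.10482808376834 to foot 67.11169154373208 0.07185052036498965
scene pin px pred (np.float64(275.4805736833657), np.float64(214.12726692031808)) seen (276.5, 216)
```

```bash
python3 -m handwheel '[{"gripper":0.6,"offset":[4,2,0],"rotation":[0,0,0]},{"gripper":0.6,"offset":[9,3,0],"rotation":[0,0,0]},{"gripper":0.6,"offset":[14,4,0],"rotation":[0,0,0]},{"gripper":0.6,"offset":[19,4,0],"rotation":[0,0,0]},{"gripper":0.6,"offset":[24,4,0],"rotation":[0,0,0]},{"gripper":0.6,"offset":[29,4,0],"rotation":[0,0,0]},{"gripper":0.6,"offset":[33,4,0],"rotation":[0,0,0]},{"gripper":0.6,"offset":[35,4,0],"rotation":[0,0,0]}]'
python3 -m handwheel '[{"gripper":0.6,"offset":[2,0,0],"rotation":[0,0,0]},{"gripper":0.6,"offset":[4,0,0],"rotation":[0,0,0]},{"gripper":0.6,"offset":[6,0,0],"rotation":[0,0,0]},{"gripper":0.6,"offset":[8,0,0],"rotation":[0,0,0]},{"gripper":0.6,"offset":[10,0,0],"rotation":[0,0,0]},{"gripper":0.6,"offset":[12,0,0],"rotation":[0,0,0]},{"gripper":0.6,"offset":[14,0,0],"rotation":[0,0,0]},{"gripper":0.6,"offset":[15,0,0],"rotation":[0,0,0]}]'
```

```text
t: 9.75
tool_pos: [0.49, -0.1681, 0.0061]
tool_rot: [2.569, 1.806, -0.001]
contact_force: [-0.5, -3.1, 5.0]
opening: 0.0345
grip_force: 40.9
t: 10.75
tool_pos: [0.4951, -0.1541, 0.0062]
tool_rot: [2.569, 1.805, -0.001]
contact_force: [-1.1, -3.7, 6.2]
opening: 0.0348
grip_force: 40.9
```

```bash
python3 -m handwheel '[{"gripper":0.6,"offset":[1.5,0,0],"rotation":[0,0,0]},{"gripper":0.6,"offset":[3,0,0],"rotation":[0,0,0]},{"gripper":0.6,"offset":[4.5,0,0],"rotation":[0,0,0]},{"gripper":0.6,"offset":[6,0,0],"rotation":[0,0,0]},{"gripper":0.6,"offset":[7.5,0,0],"rotation":[0,0,0]},{"gripper":0.6,"offset":[9,0,0],"rotation":[0,0,0]},{"gripper":0.6,"offset":[10.5,0,0],"rotation":[0,0,0]},{"gripper":0.6,"offset":[12,0,0],"rotation":[0,0,0]}]'
python3 -m handwheel '[{"gripper":0.6,"offset":[1.5,0,0],"rotation":[0,0,0]},{"gripper":0.6,"offset":[3,0,0],"rotation":[0,0,0]},{"gripper":0.6,"offset":[4.5,0,0],"rotation":[0,0,0]},{"gripper":0.6,"offset":[6,0,0],"rotation":[0,0,0]},{"gripper":0.6,"offset":[7.5,0,0],"rotation":[0,0,0]},{"gripper":0.6,"offset":[9,0,0],"rotation":[0,0,0]},{"gripper":0.6,"offset":[10.5,0,0],"rotation":[0,0,0]},{"gripper":0.6,"offset":[12,0,0],"rotation":[0,0,0]}]'
cat >> h.py <<'E'
def read():
    for n in('top','scene'):
        d,c,a,L,s,S=meter(n); B=S[:,2]; G=S[:,0]; i=np.abs(s)<L/2-1
        w=np.clip(B-95,0,None)*(np.abs(s)<L/2-2); b=(w*s).sum()/max(w.sum(),1e-6)
        print(n,c.round(1),round(float(L),1),'bub',b.round(2),'R',G[::2].astype(int)[4:-4].tolist(),'s0',s[8].round(2))
E
python3 -c "
from h import *
st();read()"
```

```text
t: 11.75
tool_pos: [0.4991, -0.1429, 0.0061]
tool_rot: [2.57, 1.805, -0.001]
contact_force: [-0.6, -2.4, 5.4]
opening: 0.0349
grip_force: 40.9
t: 12.75
tool_pos: [0.5024, -0.1341, 0.0061]
tool_rot: [2.566, 1.805, -0.008]
contact_force: [-4.4, -11.9, 4.6]
opening: 0.0348
grip_force: 40.9
t 12.75 p [ 0.5024 -0.1341  0.0061] xhead 70.2 F [ -4.4 -11.9   4.6] open 0.0348 grip 40.87918817996979
top [296.2 174.8] 22.8 bub -6.84 R [169, 86, 56, 124, 173, 191, 199, 201, 198, 143, 89, 117, 124, 122, 122, 121, 122, 113, 109, 122, 121, 121, 122, 123, 124, 85, 66] s0 -13.39
scene [352.5 215.5] 23.5 bub 6.99 R [177, 132, 118, 138, 146, 148, 147, 147, 143, 133, 127, 143, 148, 146, 144, 144, 145, 137, 151, 183, 194, 194, 189, 181, 156, 129, 114, 155] s0 -13.74
```

```bash
python3 -m handwheel '[{"gripper":0.6,"offset":[1,0,0],"rotation":[0,0,0]},{"gripper":0.6,"offset":[2,0,0],"rotation":[0,0,0]},{"gripper":0.6,"offset":[3,0,0],"rotation":[0,0,0]},{"gripper":0.6,"offset":[4,0,0],"rotation":[0,0,0]},{"gripper":0.6,"offset":[5,0,0],"rotation":[0,0,0]},{"gripper":0.6,"offset":[6,0,0],"rotation":[0,0,0]},{"gripper":0.6,"offset":[7,0,0],"rotation":[0,0,0]},{"gripper":0.6,"offset":[8,0,0],"rotation":[0,0,0]}]'
python3 -m handwheel '[{"gripper":0.6,"offset":[1,0,0],"rotation":[0,0,0]},{"gripper":0.6,"offset":[2,0,0],"rotation":[0,0,0]},{"gripper":0.6,"offset":[3,0,0],"rotation":[0,0,0]},{"gripper":0.6,"offset":[4,0,0],"rotation":[0,0,0]},{"gripper":0.6,"offset":[5,0,0],"rotation":[0,0,0]},{"gripper":0.6,"offset":[6,0,0],"rotation":[0,0,0]},{"gripper":0.6,"offset":[7,0,0],"rotation":[0,0,0]},{"gripper":0.6,"offset":[8,0,0],"rotation":[0,0,0]}]'
python3 - <<'E'
from h import *
st();read()
t=ctrl.get_image('top');s=ctrl.get_image('scene')
cv2.imwrite('pics/g4.png',np.hstack([crop(t['image'],220,100,190,200,2),crop(s['image'],200,110,200,200,2)]))
E
```

```text
t: 13.85
tool_pos: [0.5052, -0.1264, 0.0062]
tool_rot: [2.566, 1.805, -0.007]
contact_force: [-3.1, -11.6, 5.1]
opening: 0.0349
grip_force: 40.9
t: 14.85
tool_pos: [0.508, -0.1189, 0.0062]
tool_rot: [2.566, 1.805, -0.007]
contact_force: [-4.2, -11.6, 5.5]
opening: 0.0348
grip_force: 40.9
t 14.85 p [ 0.508  -0.1189  0.0062] xhead 70.2 F [ -4.2 -11.6   5.5] open 0.0348 grip 40.9039306640625
top [296.2 174.8] 22.8 bub -4.22 R [161, 68, 71, 119, 121, 118, 135, 175, 190, 197, 202, 194, 157, 122, 118, 121, 119, 74, 86, 122, 123, 121, 122, 124, 117, 56, 71] s0 -13.42
scene [352.9 215.3] 24.2 bub 4.14 R [180, 134, 113, 135, 147, 146, 147, 147, 146, 137, 127, 136, 144, 148, 145, 152, 178, 191, 193, 191, 184, 161, 146, 144, 146, 136, 112, 139, 184] s0 -14.09
```

View pics/g4.png

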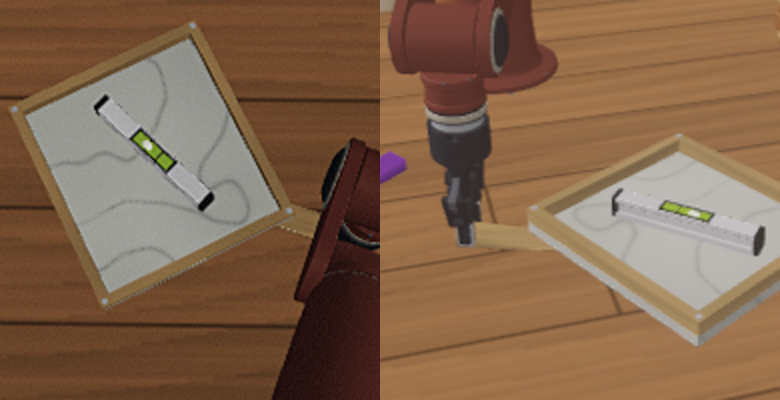

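The wedge tip is now under the foot, the slab hasn't shifted, and the bubble has started back from the high end. I'll keep easing it in.

```bash
python3 -m handwheel '[{"gripper":0.6,"offset":[1,0,0],"rotation":[0,0,0]},{"gripper":0.6,"offset":[2,0,0],"rotation":[0,0,0]},{"gripper":0.6,"offset":[3,0,0],"rotation":[0,0,0]},{"gripper":0.6,"offset":[4,0,0],"rotation":[0,0,0]},{"gripper":0.6,"offset":[5,0,0],"rotation":[0,0,0]},{"gripper":0.6,"offset":[6,0,0],"rotation":[0,0,0]},{"gripper":0.6,"offset":[7,0,0],"rotation":[0,0,0]},{"gripper":0.6,"offset":[8,0,0],"rotation":[0,0,0]}]'
python3 -m handwheel '[{"gripper":0.6,"offset":[1,0,0],"rotation":[0,0,0]},{"gripper":0.6,"offset":[2,0,0],"rotation":[0,0,0]},{"gripper":0.6,"offset":[3,0,0],"rotation":[0,0,0]},{"gripper":0.6,"offset":[4,0,0],"rotation":[0,0,0]},{"gripper":0.6,"offset":[5,0,0],"rotation":[0,0,0]},{"gripper":0.6,"offset":[5,0,0],"rotation":[0,0,0]},{"gripper":0.6,"offset":[5,0,0],"rotation":[0,0,0]},{"gripper":0.6,"offset":[5,0,0],"rotation":[0,0,0]}]'
python3 -m handwheel '[{"gripper":0.6,"offset":[0,0,0],"rotation":[0,0,0]},{"gripper":0.6,"offset":[0,0,0],"rotation":[0,0,0]},{"gripper":0.6,"offset":[0,0,0],"rotation":[0,0,0]},{"gripper":0.6,"offset":[0,0,0],"rotation":[0,0,0]},{"gripper":0.6,"offset":[0,0,0],"rotation":[0,0,0]},{"gripper":0.6,"offset":[0,0,0],"rotation":[0,0,0]},{"gripper":0.6,"offset":[0,0,0],"rotation":[0,0,0]},{"gripper":0.6,"offset":[0,0,0],"rotation":[0,0,0]}]'
python3 -c "
from h import *
st();read()"
```

```text
t: 16.05
tool_pos: [0.5107, -0.1114, 0.0062]
tool_rot: [2.566, 1.805, -0.008]
contact_force: [-4.1, -12.4, 4.9]
opening: 0.0348
grip_force: 40.9
t: 17.05
tool_pos: [0.5124, -0.1065, 0.0062]
tool_rot: [2.566, 1.805, -0.007]
contact_force: [-3.9, -11.7, 6.1]
opening: 0.035
grip_force: 41.0
t: 18.05
tool_pos: [0.5124, -0.1065, 0.0062]
tool_rot: [2.566, 1.805, -0.007]
contact_force: [-3.4, -11.2, 5.3]
opening: 0.0349
grip_force: 41.0
t 18.05 p [ 0.5124 -0.1065  0.0062] xhead 70.2 F [ -3.4 -11.2   5.3] open 0.0349 grip 40.95495164394379
top [296.2 174.8] 22.8 bub -1.77 R [156, 58, 93, 123, 121, 121, 119, 119, 116, 141, 185, 198, 203, 200, 179, 127, 116, 84, 103, 123, 122, 121, 122, 123, 113, 51, 99] s0 -13.41
scene [353.  215.2] 24.2 bub 1.57 R [181, 141, 111, 131, 143, 147, 147, 146, 144, 139, 129, 137, 150, 165, 187, 193, 188, 176, 162, 141, 146, 148, 147, 147, 147, 141, 115, 120, 172] s0 -14.11
```

```bash
python3 -m handwheel '[{"gripper":0.6,"offset":[1,0,0],"rotation":[0,0,0]},{"gripper":0.6,"offset":[2,0,0],"rotation":[0,0,0]},{"gripper":0.6,"offset":[3,0,0],"rotation":[0,0,0]},{"gripper":0.6,"offset":[4,0,0],"rotation":[0,0,0]},{"gripper":0.6,"offset":[5,0,0],"rotation":[0,0,0]},{"gripper":0.6,"offset":[6,0,0],"rotation":[0,0,0]},{"gripper":0.6,"offset":[6.5,0,0],"rotation":[0,0,0]},{"gripper":0.6,"offset":[6.5,0,0],"rotation":[0,0,0]}]'
python3 -m handwheel '[{"gripper":0.6,"offset":[0,0,0],"rotation":[0,0,0]},{"gripper":0.6,"offset":[0,0,0],"rotation":[0,0,0]},{"gripper":0.6,"offset":[0,0,0],"rotation":[0,0,0]},{"gripper":0.6,"offset":[0,0,0],"rotation":[0,0,0]},{"gripper":0.6,"offset":[0,0,0],"rotation":[0,0,0]},{"gripper":0.6,"offset":[0,0,0],"rotation":[0,0,0]},{"gripper":0.6,"offset":[0,0,0],"rotation":[0,0,0]},{"gripper":0.6,"offset":[0,0,0],"rotation":[0,0,0]}]'
python3 - <<'E'
from h import *
st();read()
t=ctrl.get_image('top');s=ctrl.get_image('scene')
cv2.imwrite('pics/g5.png',np.hstack([crop(t['image'],276,155,40,40,10),crop(s['image'],333,195,40,40,10)]))
E
```

```text
t: 19.15
tool_pos: [0.5146, -0.1005, 0.0062]
tool_rot: [2.566, 1.805, -0.007]
contact_force: [-4.7, -11.4, 5.5]
opening: 0.0348
grip_force: 41.0
t: 20.15
tool_pos: [0.5145, -0.1005, 0.0061]
tool_rot: [2.566, 1.805, -0.007]
contact_force: [-3.8, -12.0, 6.1]
opening: 0.0347
grip_force: 41.0
t 20.15 p [ 0.5145 -0.1005  0.0061] xhead 70.2 F [ -3.8 -12.    6.1] open 0.0347 grip 40.96241891384125
top [295.9 174.6] 23.3 bub -0.34 R [177, 109, 59, 116, 121, 119, 119, 119, 120, 110, 111, 168, 191, 199, 202, 200, 163, 103, 96, 122, 122, 120, 121, 122, 122, 83, 61, 153] s0 -13.65
scene [353.  215.1] 24.2 bub 0.61 R [183, 144, 113, 132, 144, 147, 146, 147, 145, 140, 130, 144, 171, 187, 195, 195, 190, 168, 128, 132, 144, 148, 147, 147, 146, 139, 120, 123, 173] s0 -14.1
```

View pics/g5.png

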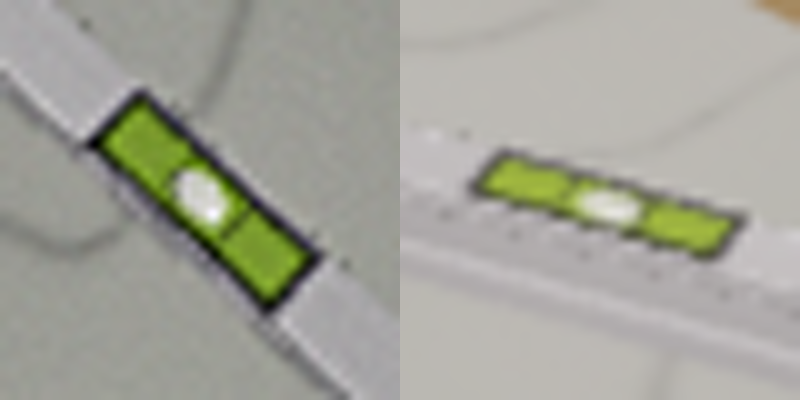

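Both views show the bubble between the two lines, about 0.8 mm towards the high end. One last 2 mm nudge, then release.

```bash
python3 -m handwheel '[{"gripper":0.6,"offset":[0.5,0,0],"rotation":[0,0,0]},{"gripper":0.6,"offset":[1,0,0],"rotation":[0,0,0]},{"gripper":0.6,"offset":[1.5,0,0],"rotation":[0,0,0]},{"gripper":0.6,"offset":[2,0,0],"rotation":[0,0,0]},{"gripper":0.6,"offset":[2,0,0],"rotation":[0,0,0]},{"gripper":0.6,"offset":[2,0,0],"rotation":[0,0,0]},{"gripper":0.6,"offset":[2,0,0],"rotation":[0,0,0]},{"gripper":0.6,"offset":[2,0,0],"rotation":[0,0,0]}]'
python3 -m handwheel '[{"gripper":0.1,"offset":[0,0,0],"rotation":[0,0,0]},{"gripper":0,"offset":[0,0,0],"rotation":[0,0,0]},{"gripper":-0.1,"offset":[0,0,0],"rotation":[0,0,0]},{"gripper":-0.2,"offset":[0,0,0],"rotation":[0,0,0]},{"gripper":-0.2,"offset":[0,0,0],"rotation":[0,0,0]},{"gripper":-0.2,"offset":[0,0,0],"rotation":[0,0,0]},{"gripper":-0.2,"offset":[0,0,0],"rotation":[0,0,0]},{"gripper":-0.2,"offset":[0,0,0],"rotation":[0,0,0]}]'
python3 -c "
from h import *
st();read()"
```

```text
t: 21.35
tool_pos: [0.5153, -0.0986, 0.0062]
tool_rot: [2.566, 1.805, -0.007]
contact_force: [-4.0, -12.0, 5.2]
opening: 0.0347
grip_force: 41.0
t: 22.35
tool_pos: [0.5158, -0.0959, 0.0058]
tool_rot: [2.571, 1.806, 0.0]
contact_force: [0.2, -0.2, -0.4]
opening: 0.0512
grip_force: 0.0
t 22.35 p [ 0.5158 -0.0959  0.0058] xhead 70.2 F [ 0.2 -0.2 -0.4] open 0.0512 grip 0.0
top [295.9 174.5] 23.5 bub -0.07 R [177, 122, 62, 113, 121, 120, 119, 119, 120, 111, 100, 151, 187, 195, 201, 203, 175, 112, 92, 119, 121, 120, 120, 121, 123, 88, 60, 156] s0 -13.73
scene [353.1 215.1] 24.5 bub 0.14 R [183, 146, 114, 132, 144, 147, 147, 148, 145, 141, 130, 146, 176, 189, 194, 188, 182, 163, 131, 132, 143, 148, 146, 146, 146, 139, 119, 120, 170] s0 -14.23
```

Released, and the bubble is still centred in both views. Now I'll retreat straight up and back, then recheck.

```bash
python3 -m handwheel '[{"gripper":-0.2,"offset":[-4,0,-1],"rotation":[0,0,0]},{"gripper":-0.2,"offset":[-12,0,-5],"rotation":[0,0,0]},{"gripper":-0.2,"offset":[-24,0,-20],"rotation":[0,0,0]},{"gripper":-0.2,"offset":[-40,0,-40],"rotation":[0,0,0]},{"gripper":-0.2,"offset":[-60,0,-65],"rotation":[0,0,0]},{"gripper":-0.2,"offset":[-80,0,-90],"rotation":[0,0,0]},{"gripper":-0.2,"offset":[-90,0,-100],"rotation":[0,0,0]},{"gripper":-0.2,"offset":[-90,0,-100],"rotation":[0,0,0]}]'
python3 -m handwheel '[{"gripper":-0.2,"offset":[0,0,0],"rotation":[0,0,0]},{"gripper":-0.2,"offset":[0,0,0],"rotation":[0,0,0]},{"gripper":-0.2,"offset":[0,0,0],"rotation":[0,0,0]},{"gripper":-0.2,"offset":[0,0,0],"rotation":[0,0,0]},{"gripper":-0.2,"offset":[0,0,0],"rotation":[0,0,0]},{"gripper":-0.2,"offset":[0,0,0],"rotation":[0,0,0]},{"gripper":-0.2,"offset":[0,0,0],"rotation":[0,0,0]},{"gripper":-0.2,"offset":[0,0,0],"rotation":[0,0,0]}]'
python3 - <<'E'
from h import *
st();read()
t=ctrl.get_image('top');s=ctrl.get_image('scene')
cv2.imwrite('pics/g6.png',np.vstack([np.hstack([crop(t['image'],281,160,30,30,10),crop(s['image'],333,200,45,30,10)[:,:450]]),np.hstack([crop(t['image'],240,100,150,120,2.5),crop(s['image'],220,150,150,120,2.5)])]) if 0 else np.hstack([crop(t['image'],230,110,160,160,2.5),crop(s['image'],230,140,160,160,2.5)]))
E
```

```text
t: 23.45
tool_pos: [0.4856, -0.1815, 0.107]
tool_rot: [2.57, 1.803, 0.002]
contact_force: [-0.2, 0.3, -0.1]
opening: 0.0511
grip_force: 0.0
t: 24.45
tool_pos: [0.4852, -0.1805, 0.1058]
tool_rot: [2.571, 1.806, 0.0]
contact_force: [-0.2, 0.3, -0.0]
opening: 0.0512
grip_force: 0.0
t 24.45 p [ 0.4852 -0.1805  0.1058] xhead 70.2 F [-0.2  0.3 -0. ] open 0.0512 grip 0.0
top [295.9 174.5] 23.3 bub -0.02 R [178, 123, 64, 115, 122, 119, 119, 119, 121, 112, 103, 151, 187, 197, 202, 204, 175, 113, 93, 121, 122, 121, 123, 122, 124, 87, 61, 158] s0 -13.67
scene [353.1 215.1] 24.5 bub 0.14 R [183, 146, 114, 132, 144, 147, 147, 148, 145, 140, 130, 146, 176, 189, 194, 188, 182, 163, 131, 132, 143, 148, 147, 147, 146, 139, 120, 120, 171] s0 -14.23
```

View pics/g6.png

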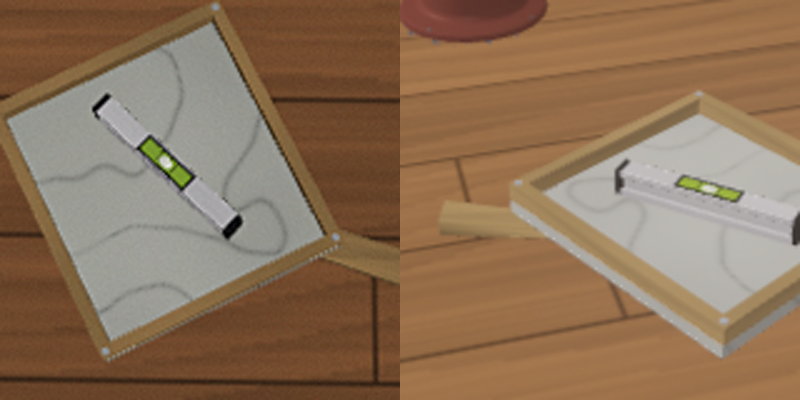

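The bubble is centred, at (166,160) in the left crop and (709,188) in the right. The wedge lies flat under the corner and the hand is clear, so I'll hand in.

```bash
python3 -c "
from station import ctrl
print(ctrl.finish_job())"
```

```text
the job is handed in; nothing more can be done
None
```

I handed the job in with the wedge in place under the worn foot and the bubble within about 0.5 mm of centre in both camera views; the hand-in returned no verdict.

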